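Free a clamped culture dish by turning its locking collar

ROBOT

A 7-joint arm with a two-finger parallel gripper is mounted at the origin on the work surface; the furniture and walls round the work are solid. World frame = base frame: x ahead of the robot, y to its left, z up, the work surface at z = 0. Lengths are in m, angles in rad, forces in N, time in s.
With the tool pointing down it reaches from about 0.35 to 0.9 m from the base axis. Payload 19.9 kg.
Tool frame: the origin (TCP) lies midway between the tips of the shut fingers; the grasp point (between the pads) lies 19 mm behind it; z points along the fingers, y is the line along which they close (so a half turn about z gives the same grasp; the last joint's range is limited). The gripper opens to 85 mm and grips with 20 to 120 N. Pads are 22 mm wide; open, the fingers measure 114 mm over their backs; the gripper's body (76 mm by 85 mm) begins 54 mm behind the grasp point. The pads swing forward as they close: fully open they stand 13 mm farther back than shut.
Start: joints at [-1.377, 0.417, -0.01, 1.614, 0.005, 1.111, -0.053], TCP at [0.146, 0.608, 0.2] pointing down, gripper open.
Joint ranges: [-2.81, 2.81], [-0.39, 2.02], [-1.27, 1.25], [0.06, 2.57], [-1.19, 4.33], [0.19, 2], [-2.82, 2.82]. Speed limits (rad/s): [1.89, 1.89, 2.39, 2.39, 3.01, 3.01, 3.01].

INTERFACE

Orientations are given as [roll, pitch, yaw] about the fixed x, y, z axes, in that order (R = Rz(yaw) Ry(pitch) Rx(roll)).
In Python, from station import sense, cams, ctrl gives the robot as it stands.
- The arm moves only by the tool jog_arm, never from a script. Its argument "steps" is a list of rows, each an object of numbers: "x", "y", "z": the shift along the tool's x, y, z in cm; "ax", "ay", "az": the turn, a rotation vector about the tool's x, y, z in degrees. A call has 1 to 10 rows; each row shifts and turns the commanded pose from where the row before left it, along the tool's axes as they then stand; what a row does not reach is not made up. A row lasts 1/8 s, in which the tool goes at most 62.5 mm and 10.7 degrees, less where a joint would pass 70% of its speed; a pose out of reach is approached as far as the arm can. A call is refused whole if a number of a shift passes 6.25 or a number of a turn 10.7, either way. A call with a gripper value outside its range is refused whole. "grip" is the gripper command: -1 is shut, 1 is fully open, values between are in proportion, set as the call begins (left out, the last holds). The fingers move at their own pace and stop on an object; "grip_force" is the grip in N (left out, the last holds). Time passes only in rows, so rows that do not move let the fingers close. It gives the time, the measured TCP pose, the force, the opening and the grip force at its end, in the units of the state.
- sense(): the state, without advancing time (a new reading comes with each control period).
- cams.snapshot(name): name is "side" or "top" or "wrist"; returns a dict with "color" (400x640x3 uint8, blue, green, red), "mtx" (3x3 intrinsics, pixels), "position" and "rotation" of the camera in the world. Camera axes: x right, y down, z forward; pixel columns grow to the right and rows downward; lengths in m; the calibration is good to about 2 mm. The wrist camera is an equidistant fisheye: a pixel r from the principal point sees the ray r / f radians off the axis. A picture is of the moment at which its call begins. There is no depth.
- ctrl.close_job(): hands the job in; it is judged then, once.
The state is a dict: "t": time; "joint_positions": joint angles; "joint_vel": joint speeds; "joint_torque": joint torques, N m; "ee_pos": TCP position; "tcp_rot": TCP orientation; "wrist_force": force on the tool from outside, world axes, zero at the start; "ft_torque": the same for the moment, N m; "width": finger opening in m; "grasp_force": force on a finger pad.
Only numpy, scipy, OpenCV 4.12 (cv2) and the standard library are available. Lean on these libraries where they do the work, as an engineer would, in place of code of your own. Each camera call takes 0.05 s, during which the arm holds its last target. There are 200 camera calls.

TASK

Work the dish clamp with a fingertip: roll the big ribbed locking collar on the post two full turns counter-clockwise (seen from above), stopping within an eighth of a turn of that, so that the blue clamp arm rises clear of the pink dish. Then push the pink dish along its channel, flat on the bed all the way, until it rests fully home against the end stop, over the white viewing disc. Pick nothing up, and leave the things standing round about where they are.

Things in the scene. Friction and masses are not known exactly. Their poses are not given: they have to be found in the camera images.
- fixture: the fixed dish clamp, grey base 8 mm thick; origin at bench level under the channel's middle line, z up. The channel runs along its y: bed top z = 8 mm, open end y = -150, end stop's face y = +113 (top z = 22); rails' inner faces x = +-47, tops z = 16. The dish starts near y = -57 and goes to +y. The upright post with the collar is at x = +125, y = 0, its end at z = 105 mm
- clamp_toe (a point): underside of the blue clamp arm's down-turned toe, 19 mm (fixture x 28 to 47) by 12 mm (y -6 to +6); when tight 15 mm above the bench, under the dish's top (23 mm), barring the way. Arm (top z = 42 mm) and collar rise 6 mm per turn: after two turns the dish passes under. From x = -47 to +28 the channel is open above all along, so a finger behind the dish can follow it past the toe
- collar (a joint): turn of the locking collar in rad: 0 to 0.3 at the start (tight), growing counter-clockwise seen from above; two turns = 12.57, hard stop at 18.9. Light friction (0.05 N m, some 1.2 N at the ribs); it stays where it is left. A yellow mark on one rib's top points along the clamp arm (fixture's -x) at 0 and after each full turn
- collar_center (a point): middle of the dark steel collar, on its upright axis, 63 mm above the bench when tight (rises 6 mm per turn). Collar 30 mm tall (15 above and below), a knurled barrel of 32 mm radius with five upright ribs, 10 mm wide, standing out to 45 mm radius; too wide to grip, but a fingertip moved in a circle beside the barrel catches a rib and carries it round
- dish: the covered dish with pink filling in the channel, 90 mm across, 15 mm high, 40 g; origin at the centre of its underside. It is loose and slides on the bed
- dish_seat (a point): where the dish's origin lies when it is home: on the bed, on the channel's middle line, 45 mm before the end stop; marked by a white disc with a black edge, 94 mm across. Axes as the fixture's
- amber_bottle: amber bottle with a red cap, 62 mm across, 164 mm tall, standing at the left of the work; bystander, origin at the centre of its underside
- carton: low beige carton 87x112x45 mm at the back right; bystander, origin at the centre of its underside
- slide_box: blue box 34x82x66 mm standing along the right edge; bystander, origin at the centre of its underside
- timer: white bench timer 58x68x20 mm lying at the front; bystander, origin at the centre of its underside
- spare_dish: covered dish with beige filling, 90 mm across, 15 mm high, lying on the bench at the front; not the one to move; bystander, origin at the centre of its underside
- marker: white pen with a blue cap, 13x140 mm, lying at the left; bystander, origin at the centre of its underside
- tape_roll: roll of beige tape, 67 mm across, 19 mm high, lying at the front left; bystander, origin at the centre of its underside
Things that resemble listed ones, but are neither listed nor needed, are in the scene too. What is shaped like the dish but red or yellow is not meant.

How it is judged:
By the outcome, as a careful person would: the job done as asked, in the order asked, and still so for the second after the job is handed in, with the robot touching nothing.
It also fails if it takes over 72 s, if anything falls off the work surface, if the arm or the gripper's body presses on something with over 40 N, if the wrist force passes 120 N, or if a joint passes its speed limit or range.

## Working session

There is one attempt and no reset: what is moved stays moved. The work goes in short steps, Python scripts to look and compute and a tool call to move; the robot and the scene stay as the last step left them, time stands still between calls to the robot, and variables do not carry over. Pictures are saved under pics/ and viewed, at most 10 in all, crops included, and the job is handed in when it is done.

Besides the shell and the picture viewer there is one more tool, called by a JSON object that holds its "name" and its "arguments". jog_arm: Moves the arm, as the interface text tells. Its arguments: {"type":"object","properties":{"steps":{"type":"array","items":{"type":"object","properties":{"x":{"type":"number"},"y":{"type":"number"},"z":{"type":"number"},"ax":{"type":"number"},"ay":{"type":"number"},"az":{"type":"number"}}}},"grip":{"type":"number"},"grip_force":{"type":"number"}},"required":["steps"]}

```bash
mkdir -p pics
cat > h.py <<'E'
import numpy as np, cv2
from station import sense, cams, ctrl
def snap(n,f=None):
    s=cams.snapshot(n)
    if f: cv2.imwrite('pics/'+f,s['color'])
    return s
def ray(s,u,v):
    M=np.array(s['mtx']);d=np.linalg.inv(M)@np.array([u,v,1.0])
    return np.array(s['position']),np.array(s['rotation'])@d
def onplane(s,u,v,z):
    p,d=ray(s,u,v);return p+d*(z-p[2])/d[2]
def proj(s,P):
    c=np.array(s['rotation']).T@(np.array(P)-np.array(s['position']))
    q=np.array(s['mtx'])@c;return q[:2]/q[2]
E
python3 - <<'E'
from h import *
import pickle
a=snap('top','top1.png');b=snap('side','side1.png')
pickle.dump((a,b),open('s1.pkl','wb'))
for s in(a,b):print(s['mtx'],s['position'],s['rotation'])
print(sense())
E
```

```text
[[509.20554192   0.         317.42969822]
 [  0.         509.20554192 190.01635101]
 [  0.           0.           1.        ]] [0.23956318 0.04506353 1.31290478] [-2.93020761e+00  2.58078504e-03 -1.57815114e+00]
[[466.4031865    0.         322.16379683]
 [  0.         466.4031865  197.19745273]
 [  0.           0.           1.        ]] [ 0.17162175 -0.92210701  0.73955452] [-2.17166585 -0.01156531 -0.33207328]
{'t': 0.1, 'joint_positions': array([-1.3765368 ,  0.41790041, -0.01030781,  1.61409142,  0.00468273,
        1.11071405, -0.05301453]), 'joint_vel': array([-0.00174073, -0.00128463, -0.00099048, -0.0024353 , -0.001073  ,
       -0.00029155,  0.00011826]), 'joint_torque': array([ 1.20824534e-03, -8.65810919e+01,  6.79038037e-01, -4.35641813e+01,
        1.89954968e-02,  4.87635945e-03, -6.93562993e-05]), 'ee_pos': array([0.1459121 , 0.60737863, 0.19904096]), 'tcp_rot': array([-3.14050555e+00,  6.79484176e-05,  2.90582325e+00]), 'wrist_force': array([ 0.52510387,  0.2321324 , -0.71825355]), 'ft_torque': array([0.02863647, 0.01395459, 0.01198254]), 'grasp_force': 0.0, 'width': 0.08559421749292609}
```

View pics/top1.png

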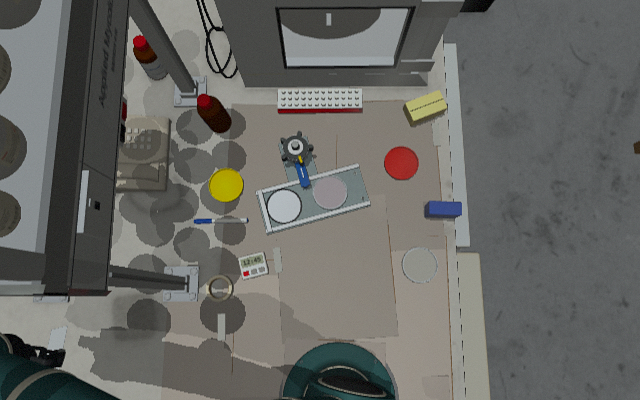

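View pics/side1.png

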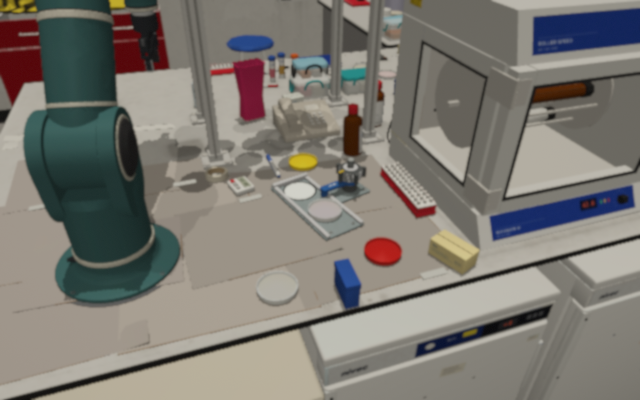

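```bash
sed -i 's/^import numpy.*/&\nfrom scipy.spatial.transform import Rotation as Ro/; s/    return s$/    s["rotation"]=Ro.from_euler("xyz",np.ravel(s["rotation"])).as_matrix() if np.size(s["rotation"])==3 else s["rotation"]\n    return s/' h.py
python3 - <<'E'
from h import *
import pickle
S=pickle.load(open('s1.pkl','rb'))
for s in S: s['rotation']=Ro.from_euler("xyz",np.ravel(s["rotation"])).as_matrix() if np.size(s["rotation"])==3 else s["rotation"]
pickle.dump(S,open('s1.pkl','wb'))
a,b=S
print(proj(a,[0.146,.608,.2]),proj(a,[0,0,0]),proj(b,[0,0,0]))
names=dict(seat=(284,206,.008),pink=(330,193,.023),red=(401,163,.015),yellow=(226,184,.015),spare=(419,265,.015),collar=(296,149,.085),footF=(182,283,.0),footB=(190,92,0),bottle=(218,128,0),timer=(253,265,.02),rack=(320,100,.05),slide=(443,209,.066),carton=(426,106,.04),pen=(222,220,.01),cornerNL=(267,231,.016),cornerNR=(369,202,.016),cFL=(259,191,.016),cFR=(359,167,.016),incub=(250,80,0))
for k,(u,v,z) in names.items(): print(k,onplane(a,u,v,z).round(3))
im=a['color'][125:245,245:385]; cv2.imwrite('pics/c1.png',cv2.resize(im,None,fx=5,fy=5,interpolation=cv2.INTER_CUBIC))
# pole two-view: side view feet pixel
for u,v in((218,160),(372,137)): print('sidefoot',onplane(b,u,v,0).round(3))
hsv=cv2.cvtColor(a['color'],cv2.COLOR_BGR2HSV);print(hsv[193,330],hsv[206,284])
E
```

```text
[ 50.99780069 346.88316645] [338.16031529 400.30183691] [120.08495685 259.08043252]
seat [0.478 0.134 0.008]
pink [0.508 0.014 0.023]
red [ 0.589 -0.174  0.015]
yellow [0.536 0.285 0.015]
spare [ 0.322 -0.209  0.015]
collar [0.609 0.099 0.085]
footF [0.283 0.392 0.   ]
footB [0.8   0.395 0.   ]
bottle [0.695 0.314 0.   ]
timer [0.325 0.21  0.02 ]
rack [0.753 0.038 0.05 ]
slide [ 0.456 -0.265  0.066]
carton [ 0.738 -0.243  0.04 ]
pen [0.442 0.294 0.01 ]
cornerNL [0.412 0.176 0.016]
cornerNR [ 0.485 -0.087  0.016]
cFL [0.516 0.199 0.016]
cFR [ 0.579 -0.063  0.016]
incub [0.834 0.231 0.   ]
sidefoot [0.286 0.394 0.   ]
sidefoot [0.816 0.39  0.   ]
[165  11 144] [ 97  18 188]
```

View pics/c1.png

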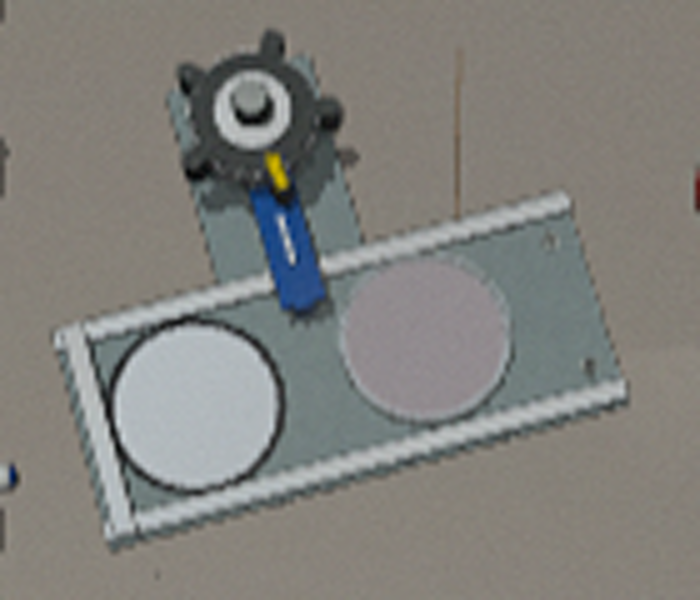

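Run:
```python
from h import *
import pickle
a,b=pickle.load(open('s1.pkl','rb'))
def blob(s,mask,near):
    c,_=cv2.findContours(mask.astype(np.uint8),cv2.RETR_EXTERNAL,cv2.CHAIN_APPROX_NONE)
    c=[k for k in c if cv2.contourArea(k)>150 and cv2.pointPolygonTest(k,near,False)>=0]
    k=max(c,key=cv2.contourArea);return cv2.fitEllipse(cv2.convexHull(k))
out={}
for n,s,ps,pp in(('top',a,(284,206),(330,193)),('side',b,(300,190),(325,209))):
    h=cv2.cvtColor(s['color'],cv2.COLOR_BGR2HSV).astype(int)
    m=(h[...,2]>h[ps[1],ps[0],2]-30)&(h[...,1]<35); 
    p=((h[...,0]>150)|(h[...,0]<3))&(h[...,1]>6)
    for nm,mm,pt,z in(('seat',m,ps,.008),('dish',p,pp,.023)):
        try:
            e=blob(s,mm,pt);print(n,nm,np.round(e[0],1),np.round(e[1],1),onplane(s,*e[0],z).round(4)); out[n+nm]=onplane(s,*e[0],z)[:2]
        except Exception as x: print(n,nm,'fail',x,h[pt[1],pt[0]])
S,D=out['topseat'],out['topdish']
yv=(S-D)/np.linalg.norm(S-D);th=np.arctan2(-yv[0],yv[1]);print('yaw',np.degrees(th),'dist',np.linalg.norm(S-D))
# rails: corners from top crop (x5)
C=[np.array([245+u/5-.4,125+v/5-.4]) for u,v in((60,340),(568,203),(626,390),(112,533))]
P=[onplane(a,*c,.016)[:2] for c in C];print(np.round(P,4))
for i,j in((1,0),(2,3)):
    d=P[j]-P[i];print('rail yaw',np.degrees(np.arctan2(-d[0],d[1])),np.linalg.norm(d))
xv=np.array([np.cos(th),np.sin(th)]);O=S-.068*yv
print('O',O,'post pred',O+.125*xv,'post meas',onplane(a,295.2,145.3,.105))
print('post pred px',proj(a,[*(O+.125*xv),.105]),proj(b,[*(O+.125*xv),.105]))
w=snap('wrist','w1.png');print(w['position'],w['rotation'])
```

```text
top seat [283.5 205.8] [31.4 32.3] [0.4783 0.135  0.008 ]
top dish [329.5 192. ] [29.1 31.1] [0.5109 0.0152 0.023 ]
side seat [298.3 191.1] [16.5 30.3] [0.4734 0.1342 0.008 ]
side dish fail max() iterable argument is empty [  6  14 179]
yaw 15.22437044526056 dist 0.12416494524034344
[[ 0.5123  0.2047]
 [ 0.5838 -0.0614]
 [ 0.4835 -0.0891]
 [ 0.411   0.1763]]
rail yaw 15.051331799597904 0.2756259999206588
rail yaw 15.269292834669747 0.27507172966996074
O [0.496173   0.06934893] post pred [0.61678611 0.10217388] post meas [0.6123196  0.10041585 0.105     ]
post pred px [294.49296317 143.57429675] [351.21293511 158.76141334]
[0.07756509 0.62406081 0.37260042] [[ 2.33337812e-01  9.33261233e-01  2.73087783e-01]
 [ 9.72395493e-01 -2.23748872e-01 -6.62076053e-02]
 [-6.85907929e-04  2.80998067e-01 -9.59708089e-01]]
```

{"name": "jog_arm", "arguments": {"steps": [{"y": -5}, {"y": -6}, {"y": -6}, {"y": -6}, {"y": -3.5}, {"x": 0}], "grip": -1}}

```text
$.steps[0]: bad value
```

{"name": "jog_arm", "arguments": {"steps": [{"x": 0.0, "y": -5.0, "z": 0.0, "ax": 0.0, "ay": 0.0, "az": 0.0}, {"x": 0.0, "y": -6.0, "z": 0.0, "ax": 0.0, "ay": 0.0, "az": 0.0}, {"x": 0.0, "y": -6.0, "z": 0.0, "ax": 0.0, "ay": 0.0, "az": 0.0}, {"x": 0.0, "y": -6.0, "z": 0.0, "ax": 0.0, "ay": 0.0, "az": 0.0}, {"x": 0.0, "y": -3.5, "z": 0.0, "ax": 0.0, "ay": 0.0, "az": 0.0}], "grip": -1}}

```text
t: 0.78
ee_pos: [0.0836, 0.3476, 0.1994]
tcp_rot: [-3.141, 0.0, 2.906]
wrist_force: [-0.5, 0.8, 0.3]
width: -0.0
grasp_force: 0.0
```

{"name": "jog_arm", "arguments": {"steps": [{"x": -4.4, "y": -0.3, "z": 0.0, "ax": 0.0, "ay": 0.0, "az": 7.0}, {"x": -5.6, "y": -0.44, "z": 0.0, "ax": 0.0, "ay": 0.0, "az": 9.0}, {"x": -5.6, "y": -0.44, "z": 0.0, "ax": 0.0, "ay": 0.0, "az": 9.0}, {"x": -5.6, "y": -0.44, "z": 0.0, "ax": 0.0, "ay": 0.0, "az": 9.0}, {"x": -5.6, "y": -0.44, "z": 0.0, "ax": 0.0, "ay": 0.0, "az": 9.0}, {"x": -5.6, "y": -0.44, "z": 0.0, "ax": 0.0, "ay": 0.0, "az": 9.0}, {"x": -5.6, "y": -0.44, "z": 0.0, "ax": 0.0, "ay": 0.0, "az": 9.0}, {"x": 0.0, "y": 0.0, "z": 0.0, "ax": 0.0, "ay": 0.0, "az": 0.3}, {"x": 0.0, "y": 0.0, "z": 0.0, "ax": 0.0, "ay": 0.0, "az": 0.0}]}}

```text
t: 1.9
ee_pos: [0.3456, 0.0974, 0.1996]
tcp_rot: [-3.142, -0.0, 1.836]
wrist_force: [-0.6, 0.2, -0.2]
width: -0.0
grasp_force: 0.0
```

```bash
cat >> h.py <<'E'
O=np.array([.495,.0695]);TH=np.radians(15.2)
Rf=np.array([[np.cos(TH),-np.sin(TH)],[np.sin(TH),np.cos(TH)]])
def tofix(p): return Rf.T@(np.array(p)[:2]-O)
def st():
    s=sense();print('t',round(s['t'],2),'fix mm',(1000*tofix(s['ee_pos'])).round(1),'z',round(s['ee_pos'][2]*1000,1),'yaw',np.degrees(s['tcp_rot']).round(2),'F',np.round(s['wrist_force'],1),'q',np.round(s['joint_positions'],2))
E
python3 - <<'E'
from h import *
st()
E
```

```text
t 1.9 fix mm [-136.8   66.1] z 199.6 yaw [-180.     -0.    105.22] F [-0.6  0.2 -0.2] q [-0.87 -0.11  0.48  2.23  0.06  1.01 -0.16]
```

Run:
```python
from h import *
import pickle
a=snap('top');b=snap('side');pickle.dump((a,b),open('s2.pkl','wb'))
k=lambda i:cv2.resize(i,(400,400),interpolation=cv2.INTER_CUBIC)
cv2.imwrite('pics/c2.png',np.hstack([k(b['color'][145:205,320:380]),k(a['color'][125:185,265:325])]))
```

```text
(no output)
```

View pics/c2.png

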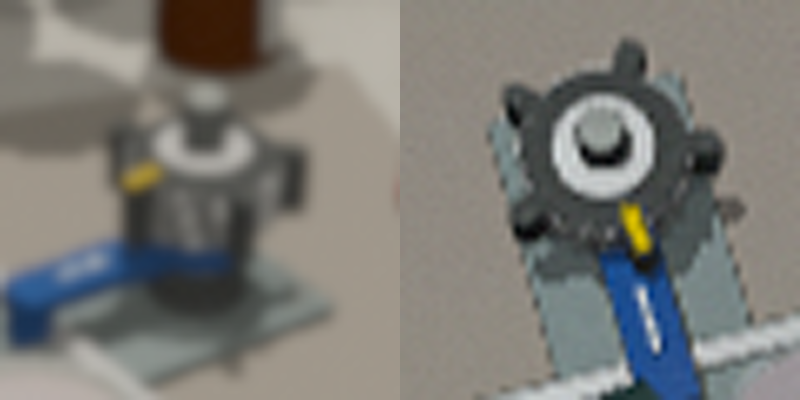

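Run:
```python
from h import *
import pickle
a,b=pickle.load(open('s2.pkl','rb'))
for n,(u,v) in dict(mark=(637,228),r1=(630,55),r2=(515,100),r3=(707,150),r4=(528,222)).items():
    f=tofix(onplane(a,265+(u-400)/400*60-.4,125+v/400*60-.4,.077))-np.array([.125,0])
    print(n,(1000*f).round(1),np.degrees(np.arctan2(f[1],f[0]))%360)
```

```text
mark [-32.5  -4.7] 188.25715924159528
r1 [ 34.2 -20.1] 329.5445337989834
r2 [28.7 26.7] 42.9717553903233
r3 [-10.1 -38.3] 255.19147804536988
r4 [-19.2  34.3] 119.21365385094914
```

{"name": "jog_arm", "arguments": {"steps": [{"x": -2.0, "y": 4.0, "z": 0.0, "ax": 0.0, "ay": 0.0, "az": 0.0}, {"x": -2.4, "y": 5.0, "z": 0.0, "ax": 0.0, "ay": 0.0, "az": 0.0}, {"x": -2.4, "y": 5.0, "z": 0.0, "ax": 0.0, "ay": 0.0, "az": 0.0}, {"x": -2.4, "y": 5.0, "z": 0.0, "ax": 0.0, "ay": 0.0, "az": 0.0}, {"x": -2.4, "y": 5.0, "z": 0.0, "ax": 0.0, "ay": 0.0, "az": 0.0}, {"x": -2.0, "y": 4.0, "z": 0.0, "ax": 0.0, "ay": 0.0, "az": 0.0}, {"x": 0.0, "y": 0.0, "z": 2.5, "ax": 0.0, "ay": 0.0, "az": 0.0}, {"x": 0.0, "y": 0.0, "z": 4.0, "ax": 0.0, "ay": 0.0, "az": 0.0}, {"x": 0.0, "y": 0.0, "z": 4.0, "ax": 0.0, "ay": 0.0, "az": 0.0}, {"x": 0.0, "y": 0.0, "z": 3.0, "ax": 0.0, "ay": 0.0, "az": 0.0}]}}

```text
t: 3.25
ee_pos: [0.6508, 0.0409, 0.0623]
tcp_rot: [-3.14, -0.001, 1.838]
wrist_force: [-0.6, 0.1, -0.1]
width: -0.0001
grasp_force: 0.0
```

Run:
```python
from h import *
st()
```

```text
t 3.25 fix mm [142.9 -68.4] z 62.3 yaw [-1.7990e+02 -4.0000e-02  1.0533e+02] F [-0.6  0.1 -0.1] q [-0.49  0.68  0.54  1.66 -0.41  0.92  0.48]
```

{"name": "jog_arm", "arguments": {"steps": [{"x": 2.35, "y": 0.0, "z": 0.0, "ax": 0.0, "ay": 0.0, "az": 0.0}, {"x": 0.48, "y": 1.42, "z": 0.0, "ax": 0.0, "ay": 0.0, "az": 0.0}, {"x": 1.3, "y": 1.3, "z": 0.0, "ax": 0.0, "ay": 0.0, "az": 0.0}, {"x": 1.77, "y": 0.48, "z": 0.0, "ax": 0.0, "ay": 0.0, "az": 0.0}, {"x": 2.2, "y": 0.0, "z": 0.0, "ax": 0.0, "ay": 0.0, "az": 0.0}]}}

```text
t: 3.88
ee_pos: [0.6611, 0.1271, 0.0645]
tcp_rot: [-3.142, 0.0, 1.836]
wrist_force: [-1.0, -0.3, -0.7]
width: -0.0001
grasp_force: 0.0
```

Run:
```python
from h import *
st()
a=snap('top','t3.png');b=snap('side')
k=lambda i:cv2.resize(i,(400,400),interpolation=cv2.INTER_CUBIC)
cv2.imwrite('pics/c3.png',np.hstack([k(b['color'][125:205,310:390]),k(a['color'][115:195,255:335])]))
```

```text
t 3.88 fix mm [175.4  12. ] z 64.5 yaw [-1.8000e+02  1.0000e-02  1.0519e+02] F [-1.  -0.3 -0.7] q [-0.6   0.71  0.53  1.6  -0.42  0.95  0.34]
```

View pics/c3.png

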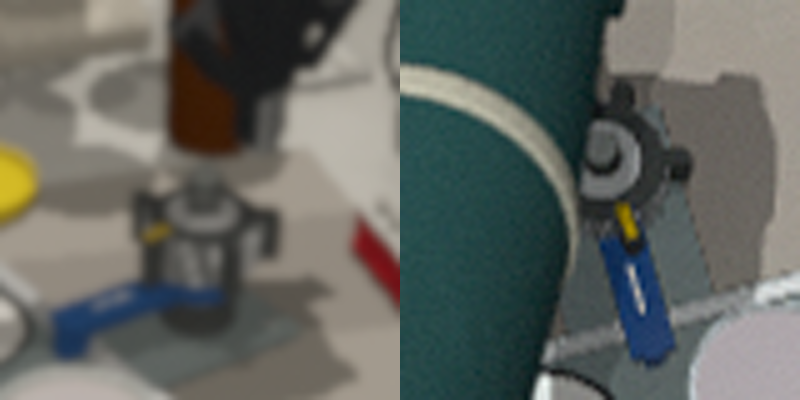

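Run:
```python
from h import *
b=snap('side');w=snap('wrist')
e=sense()['ee_pos']
print(proj(b,e),[proj(b,[*(O+Rf@np.array(p)),z]).round(1) for p,z in(((.1609,.012),.0645),((.1899,.012),.0645),((.125,0),.063),((.125+.039,-.0225),.063))])
i=b['color'][120:190,320:390];i=cv2.resize(i,(500,500),interpolation=cv2.INTER_CUBIC)
# wrist: tip location by fisheye
R=w['rotation'];c=R.T@(e-w['position']);th=np.arccos(c[2]/np.linalg.norm(c));K=np.array(w['mtx'])
r=K[0,0]*th;u=K[:2,2]+r*c[:2]/np.linalg.norm(c[:2]);print('tip px',u,K[0,0])
x,y=np.clip(u.astype(int),60,[580,340]);j=cv2.resize(w['color'][y-60:y+60,x-60:x+60],(500,500),interpolation=cv2.INTER_CUBIC);print(x,y)
cv2.imwrite('pics/c4.png',np.hstack([i,j])[:,:],);cv2.imwrite('pics/c4.png',cv2.resize(np.hstack([i,j]),(800,400)))
```

```text
[361.67502198 164.64703258] [array([357.7, 166. ]), array([365.7, 163.2]), array([350.1, 171.9]), array([366.1, 171.5])]
tip px [314.08639971 230.63084476] 309.70691628693146
314 230
```

View pics/c4.png

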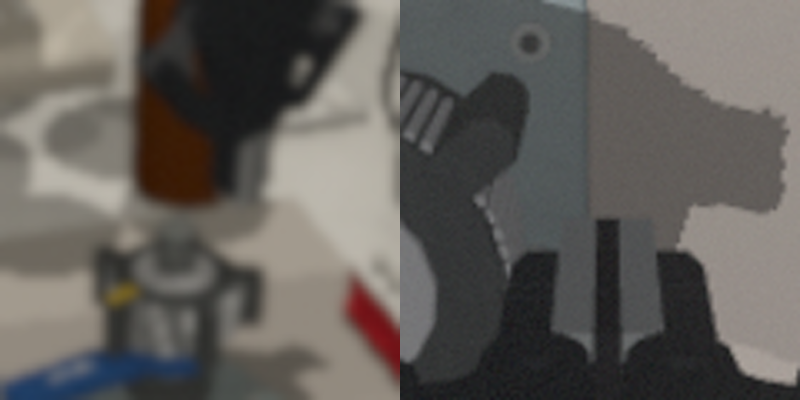

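Run:
```python
from h import *
b=snap('side');w=snap('wrist');e=sense()['ee_pos']
for z in(.0645,.08,.09,.1,.12,.14,.16): print(z,proj(b,[e[0],e[1],z]).round(1))
R=w['rotation'];K=np.array(w['mtx']);print('cam-tcp',w['position']-e)
def wp(P):
    c=R.T@(P-w['position']);th=np.arccos(c[2]/np.linalg.norm(c));return K[:2,2]+K[0,0]*th*c[:2]/np.linalg.norm(c[:2])
tx=np.array([*Rf[:,1],0]);ty=np.array([*Rf[:,0],0])
for dz in(0,.013,.03): print(dz,wp(e+.011*tx+[0,0,dz]).round(1),wp(e-.011*tx+[0,0,dz]).round(1),wp(e+.0145*ty+[0,0,dz]).round(1))
for zz in(.063,.078):
  for an in(-29,43): print('rib',an,zz,wp(np.array([*(O+Rf@(np.array([.125,0])+.045*np.array([np.cos(np.radians(an)),np.sin(np.radians(an))]))),zz])).round(1))
g=b['color'][140:185,362].astype(int);print([tuple(x) for x in g])
cv2.imwrite('pics/c5.png',cv2.resize(w['color'],(800,500)))
```

```text
0.0645 [362.  164.9]
0.08 [362.3 160.2]
0.09 [362.5 157.1]
0.1 [362.7 154. ]
0.12 [363.2 147.7]
0.14 [363.6 141.3]
0.16 [364.1 134.8]
cam-tcp [-0.01792836  0.06913103  0.17353297]
0 [314.2 211.9] [314.2 245.4] [338.2 229. ]
0.013 [314.1 219.6] [314.2 255. ] [339.7 237.7]
0.03 [313.9 231.5] [314.  269.6] [342.1 251. ]
rib -29 0.063 [297.9 273.2]
rib 43 0.063 [285.3 195.8]
rib -29 0.078 [296.7 285.5]
rib 43 0.078 [282.7 203.5]
[(np.int64(27), np.int64(26), np.int64(26)), (np.int64(28), np.int64(27), np.int64(27)), (np.int64(28), np.int64(27), np.int64(26)), (np.int64(29), np.int64(29), np.int64(29)), (np.int64(36), np.int64(36), np.int64(35)), (np.int64(46), np.int64(47), np.int64(47)), (np.int64(54), np.int64(56), np.int64(57)), (np.int64(58), np.int64(60), np.int64(61)), (np.int64(60), np.int64(62), np.int64(63)), (np.int64(62), np.int64(65), np.int64(65)), (np.int64(64), np.int64(66), np.int64(67)), (np.int64(65), np.int64(68), np.int64(68)), (np.int64(66), np.int64(69), np.int64(70)), (np.int64(69), np.int64(71), np.int64(72)), (np.int64(73), np.int64(77), np.int64(78)), (np.int64(
[... 651 characters left out ...]
nt64(63), np.int64(63)), (np.int64(71), np.int64(74), np.int64(75)), (np.int64(79), np.int64(82), np.int64(83)), (np.int64(80), np.int64(84), np.int64(84)), (np.int64(76), np.int64(79), np.int64(80)), (np.int64(71), np.int64(74), np.int64(75)), (np.int64(71), np.int64(75), np.int64(77)), (np.int64(84), np.int64(89), np.int64(93)), (np.int64(104), np.int64(112), np.int64(118)), (np.int64(119), np.int64(129), np.int64(136)), (np.int64(125), np.int64(136), np.int64(144)), (np.int64(123), np.int64(134), np.int64(141)), (np.int64(110), np.int64(120), np.int64(128)), (np.int64(90), np.int64(99), np.int64(105)), (np.int64(78), np.int64(85), np.int64(89)), (np.int64(76), np.int64(82), np.int64(83))]
```

View pics/c5.png

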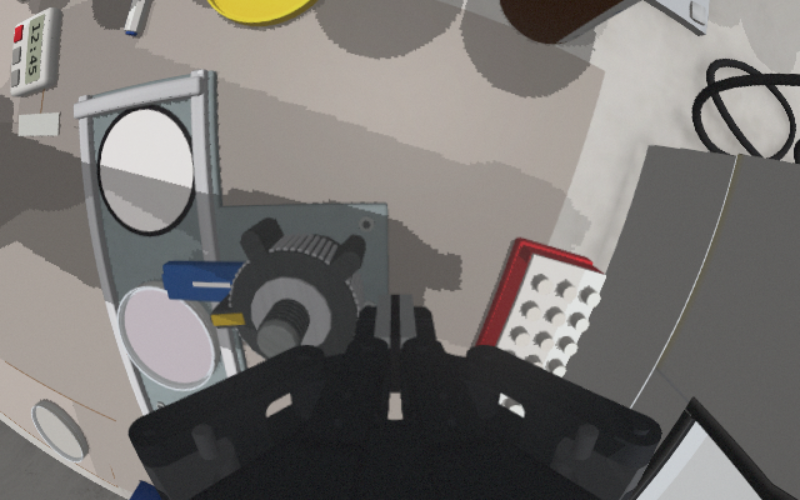

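{"name": "jog_arm", "arguments": {"steps": [{"x": 0.0, "y": 0.0, "z": 1.4, "ax": 0.0, "ay": 0.0, "az": 0.0}, {"x": 0.0, "y": 0.0, "z": 1.4, "ax": 0.0, "ay": 0.0, "az": 0.0}, {"x": 0.0, "y": -0.65, "z": 0.0, "ax": 0.0, "ay": 0.0, "az": 0.0}, {"x": 1.75, "y": -0.47, "z": 0.0, "ax": 0.0, "ay": 0.0, "az": 0.0}, {"x": 1.28, "y": -1.28, "z": 0.0, "ax": 0.0, "ay": 0.0, "az": 0.0}, {"x": 0.47, "y": -1.75, "z": 0.0, "ax": 0.0, "ay": 0.0, "az": 0.0}, {"x": 0.0, "y": -1.7, "z": 0.0, "ax": 0.0, "ay": 0.0, "az": 0.0}]}}

```text
t: 5.05
ee_pos: [0.5943, 0.1447, 0.0366]
tcp_rot: [-3.142, -0.0, 1.837]
wrist_force: [3.8, 0.4, -0.1]
width: -0.0003
grasp_force: 1.3
```

Run:
```python
from h import *
st()
b=snap('side');w=snap('wrist')
i=cv2.resize(b['color'][120:190,320:390],(400,400),interpolation=cv2.INTER_CUBIC)
j=cv2.resize(w['color'][150:350,190:390],(400,400),interpolation=cv2.INTER_CUBIC)
cv2.imwrite('pics/c6.png',np.hstack([i,j]))
```

```text
t 5.05 fix mm [115.5  46.6] z 36.6 yaw [-1.8000e+02 -1.0000e-02  1.0524e+02] F [ 3.8  0.4 -0.1] q [-0.68  0.65  0.53  1.78 -0.42  0.83  0.32]
```

View pics/c6.png

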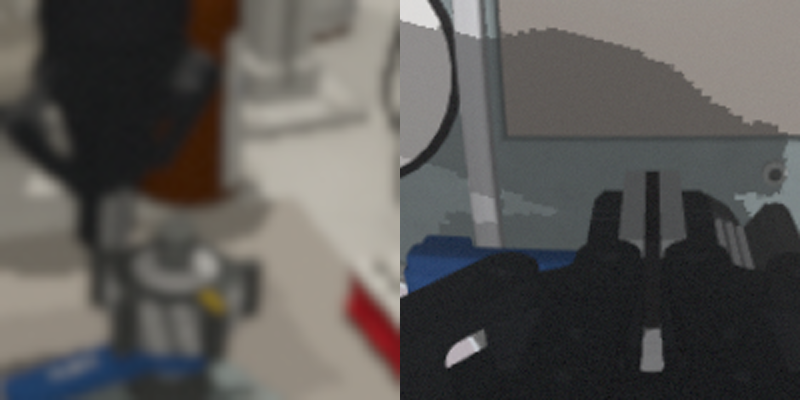

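{"name": "jog_arm", "arguments": {"steps": [{"x": -0.47, "y": -1.75, "z": -0.03, "ax": 0.0, "ay": 0.0, "az": 0.0}, {"x": -1.28, "y": -1.28, "z": -0.03, "ax": 0.0, "ay": 0.0, "az": 0.0}, {"x": -1.75, "y": -0.47, "z": -0.03, "ax": 0.0, "ay": 0.0, "az": 0.0}, {"x": -2.2, "y": 0.0, "z": -0.03, "ax": 0.0, "ay": 0.0, "az": 0.0}, {"x": -1.75, "y": 0.47, "z": -0.03, "ax": 0.0, "ay": 0.0, "az": 0.0}, {"x": -1.28, "y": 1.28, "z": -0.03, "ax": 0.0, "ay": 0.0, "az": 0.0}, {"x": -0.47, "y": 1.75, "z": -0.03, "ax": 0.0, "ay": 0.0, "az": 0.0}, {"x": 0.0, "y": 1.7, "z": -0.03, "ax": 0.0, "ay": 0.0, "az": 0.0}, {"x": 0.47, "y": 1.75, "z": -0.03, "ax": 0.0, "ay": 0.0, "az": 0.0}, {"x": 1.28, "y": 1.28, "z": -0.03, "ax": 0.0, "ay": 0.0, "az": 0.0}]}}

```text
t: 6.4
ee_pos: [0.6618, 0.0832, 0.0394]
tcp_rot: [-3.141, 0.001, 1.834]
wrist_force: [-0.5, -3.0, 0.5]
width: 0.0001
grasp_force: 0.9
```

Run:
```python
from h import *
st()
b=snap('side');a=snap('top')
for s,n in((a,'top'),(b,'side')):
    h=cv2.cvtColor(s['color'],cv2.COLOR_BGR2HSV);m=cv2.inRange(h,(20,130,70),(35,255,255))
    c=proj(s,[*(O+Rf@np.array([.125,0])),.085]);Y,X=np.nonzero(m);k=np.hypot(X-c[0],Y-c[1])<22
    if k.sum()>2: f=tofix(onplane(s,X[k].mean(),Y[k].mean(),.084))*1000-[125,0];print(n,k.sum(),f.round(1),np.degrees(np.arctan2(f[1],f[0]))%360)
    else: print(n,'none')
```

```text
t 6.4 fix mm [164.6 -30.5] z 39.4 yaw [-1.7998e+02  7.0000e-02  1.0508e+02] F [-0.5 -3.   0.5] q [-0.53  0.73  0.52  1.63 -0.43  0.9   0.42]
top none
side 6 [-19.6  30.8] 122.45857981431064
```

{"name": "jog_arm", "arguments": {"steps": [{"x": 1.75, "y": 0.47, "z": -0.03, "ax": 0.0, "ay": 0.0, "az": 0.0}, {"x": 2.2, "y": 0.0, "z": -0.03, "ax": 0.0, "ay": 0.0, "az": 0.0}, {"x": 1.75, "y": -0.47, "z": -0.03, "ax": 0.0, "ay": 0.0, "az": 0.0}, {"x": 1.28, "y": -1.28, "z": -0.03, "ax": 0.0, "ay": 0.0, "az": 0.0}, {"x": 0.47, "y": -1.75, "z": -0.03, "ax": 0.0, "ay": 0.0, "az": 0.0}, {"x": 0.0, "y": -1.7, "z": -0.03, "ax": 0.0, "ay": 0.0, "az": 0.0}, {"x": -0.47, "y": -1.75, "z": -0.03, "ax": 0.0, "ay": 0.0, "az": 0.0}, {"x": -1.28, "y": -1.28, "z": -0.03, "ax": 0.0, "ay": 0.0, "az": 0.0}, {"x": -1.75, "y": -0.47, "z": -0.03, "ax": 0.0, "ay": 0.0, "az": 0.0}, {"x": -2.2, "y": 0.0, "z": -0.03, "ax": 0.0, "ay": 0.0, "az": 0.0}]}}

```text
t: 7.75
ee_pos: [0.5763, 0.0789, 0.0426]
tcp_rot: [-3.141, -0.0, 1.836]
wrist_force: [-0.3, 2.8, 0.0]
width: -0.0002
grasp_force: 1.2
```

```bash
cat >> h.py <<'E'
def mark(z):
  for n in('top','side'):
    s=snap(n);h=cv2.cvtColor(s['color'],cv2.COLOR_BGR2HSV);m=cv2.inRange(h,(20,130,70),(35,255,255))
    c=proj(s,[*(O+Rf@np.array([.125,0])),z]);Y,X=np.nonzero(m);k=np.hypot(X-c[0],Y-c[1])<22
    if k.sum()>2: f=tofix(onplane(s,X[k].mean(),Y[k].mean(),z))*1000-[125,0];print(n,k.sum(),f.round(1),np.degrees(np.arctan2(f[1],f[0]))%360)
    else: print(n,'none')
E
python3 - <<'E'
from h import *
st();mark(.087)
E
```

```text
t 7.75 fix mm [ 81.  -12.2] z 42.6 yaw [-1.7995e+02 -3.0000e-02  1.0519e+02] F [-0.3  2.8  0. ] q [-0.6   0.6   0.54  1.86 -0.41  0.8   0.42]
top none
side 7 [35.   6.8] 10.999811990345204
```

{"name": "jog_arm", "arguments": {"steps": [{"x": -1.75, "y": 0.47, "z": -0.03, "ax": 0.0, "ay": 0.0, "az": 0.0}, {"x": -1.28, "y": 1.28, "z": -0.03, "ax": 0.0, "ay": 0.0, "az": 0.0}, {"x": -0.47, "y": 1.75, "z": -0.03, "ax": 0.0, "ay": 0.0, "az": 0.0}, {"x": 0.0, "y": 1.7, "z": -0.03, "ax": 0.0, "ay": 0.0, "az": 0.0}, {"x": 0.47, "y": 1.75, "z": -0.03, "ax": 0.0, "ay": 0.0, "az": 0.0}, {"x": 1.28, "y": 1.28, "z": -0.03, "ax": 0.0, "ay": 0.0, "az": 0.0}, {"x": 1.75, "y": 0.47, "z": 0.0, "ax": 0.0, "ay": 0.0, "az": 0.0}, {"x": 1.1, "y": 0.0, "z": 0.0, "ax": 0.0, "ay": 0.0, "az": 0.0}, {"x": 1.0, "y": 0.0, "z": 0.0, "ax": 0.0, "ay": 0.0, "az": 0.0}]}}

```text
t: 8.98
ee_pos: [0.6561, 0.1252, 0.045]
tcp_rot: [3.139, 0.0, 1.837]
wrist_force: [5.9, -0.0, 1.1]
width: 0.0001
grasp_force: 2.6
```

Run:
```python
from h import *
st();mark(.09)
```

```text
t 8.97 fix mm [170.1  11.5] z 45.0 yaw [1.7983e+02 1.0000e-02 1.0527e+02] F [ 5.9 -0.   1.1] q [-0.6   0.72  0.53  1.63 -0.43  0.91  0.36]
top 22 [-32.4  -7.7] 193.28984746112775
side 8 [-31.5  -7.2] 192.78637463530083
```

{"name": "jog_arm", "arguments": {"steps": [{"x": -0.5, "y": 1.0, "z": 0.0, "ax": 0.0, "ay": 0.0, "az": 0.0}, {"x": 0.0, "y": 2.0, "z": 0.0, "ax": 0.0, "ay": 0.0, "az": 0.0}, {"x": 0.0, "y": 0.0, "z": -4.0, "ax": 0.0, "ay": 0.0, "az": 0.0}, {"x": 0.0, "y": 0.0, "z": -5.0, "ax": 0.0, "ay": 0.0, "az": 0.0}, {"x": 0.0, "y": 0.0, "z": -4.0, "ax": 0.0, "ay": 0.0, "az": 0.0}, {"x": -3.2, "y": -5.0, "z": 0.0, "ax": 0.0, "ay": 0.0, "az": 0.0}, {"x": -3.2, "y": -5.0, "z": 0.0, "ax": 0.0, "ay": 0.0, "az": 0.0}, {"x": -3.2, "y": -5.0, "z": 0.0, "ax": 0.0, "ay": 0.0, "az": 0.0}, {"x": -3.2, "y": -5.0, "z": 0.0, "ax": 0.0, "ay": 0.0, "az": 0.0}]}}

```text
t: 10.2
ee_pos: [0.5247, -0.0511, 0.1745]
tcp_rot: [-3.141, -0.0, 1.836]
wrist_force: [0.9, -1.6, 1.0]
width: -0.0001
grasp_force: 0.0
```

Run:
```python
from h import *
st();mark(.09)
a=snap('top');b=snap('side');w=snap('wrist')
k=lambda i:cv2.resize(i,(400,400),interpolation=cv2.INTER_CUBIC)
cv2.imwrite('pics/c7.png',np.hstack([k(b['color'][145:245,265:365]),k(a['color'][125:225,265:365])]))
```

```text
t 10.2 fix mm [  -3.  -124.2] z 174.5 yaw [-179.99   -0.    105.17] F [ 0.9 -1.6  1. ] q [-0.53  0.32  0.69  1.9  -0.24  1.    0.53]
top 21 [-31.8  -9.3] 196.37422182688493
side 13 [-34.1  -8.7] 194.34629165236007
```

View pics/c7.png

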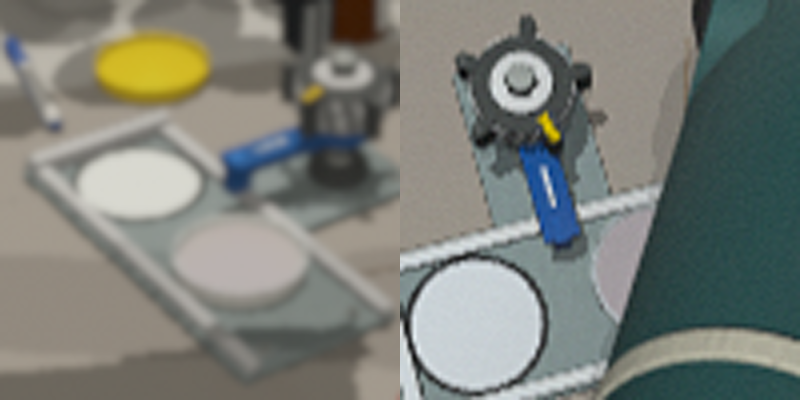

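{"name": "jog_arm", "arguments": {"steps": [{"x": -0.4, "y": -1.5, "z": 2.0, "ax": 0.0, "ay": 0.0, "az": 0.0}, {"x": 0.0, "y": 0.0, "z": 4.5, "ax": 0.0, "ay": 0.0, "az": 0.0}, {"x": 0.0, "y": 0.0, "z": 4.5, "ax": 0.0, "ay": 0.0, "az": 0.0}, {"x": 0.0, "y": 0.0, "z": 4.0, "ax": 0.0, "ay": 0.0, "az": 0.0}, {"x": 0.0, "y": 0.0, "z": 2.5, "ax": 0.0, "ay": 0.0, "az": 0.0}, {"x": 0.0, "y": 0.0, "z": 0.5, "ax": 0.0, "ay": 0.0, "az": 0.0}, {"x": 0.0, "y": 0.0, "z": 0.0, "ax": 0.0, "ay": 0.0, "az": 0.0}, {"x": 0.0, "y": 0.0, "z": 0.0, "ax": 0.0, "ay": 0.0, "az": 0.0}]}}

```text
t: 11.45
ee_pos: [0.5134, -0.0574, -0.0046]
tcp_rot: [3.14, 0.0, 1.836]
wrist_force: [-0.4, 0.4, -0.2]
width: -0.0001
grasp_force: 0.0
```

Run:
```python
from h import *
st()
b=snap('side');e=sense()['ee_pos']
for dz in(0,.01,.02,.03,.04,.05): 
    u,v=proj(b,e+[0,0,dz]); print(dz,round(u,1),round(v,1),[b['color'][int(round(v))+j,int(round(u))].tolist() for j in(-1,0,1)])
w=snap('wrist')
cv2.imwrite('pics/c8.png',np.hstack([cv2.resize(b['color'][180:260,300:380],(400,400),interpolation=cv2.INTER_CUBIC),cv2.resize(w['color'][130:330,210:410],(400,400))]))
```

```text
t 11.45 fix mm [ -15.5 -127.3] z -4.6 yaw [1.7992e+02 2.0000e-02 1.0521e+02] F [-0.4  0.4 -0.2] q [-0.37  0.59  0.52  2.03 -0.48  0.64  0.74]
0 334.9 232.2 [[80, 84, 79], [80, 83, 79], [82, 85, 80]]
0.01 335.0 229.1 [[79, 82, 78], [81, 84, 79], [80, 84, 79]]
0.02 335.2 226.0 [[82, 86, 83], [80, 83, 79], [79, 83, 78]]
0.03 335.3 222.8 [[81, 84, 85], [86, 90, 89], [85, 89, 87]]
0.04 335.4 219.6 [[75, 78, 78], [74, 78, 78], [77, 80, 80]]
0.05 335.5 216.4 [[70, 72, 73], [72, 75, 75], [74, 77, 78]]
```

View pics/c8.png

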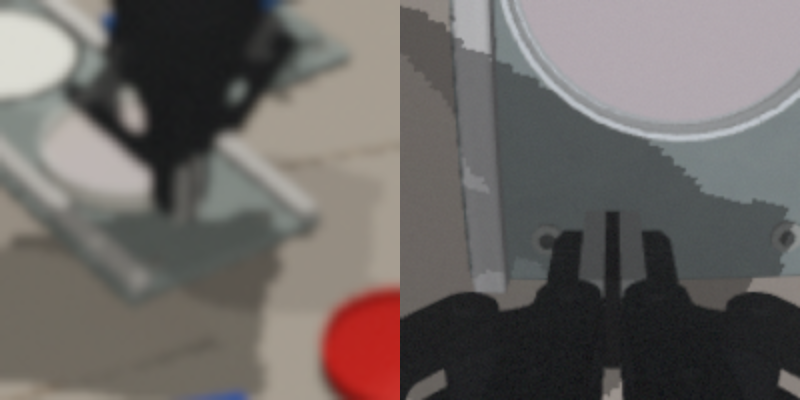

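{"name": "jog_arm", "arguments": {"steps": [{"x": 0.0, "y": 0.0, "z": 0.4, "ax": 0.0, "ay": 0.0, "az": 0.0}, {"x": 0.0, "y": 0.0, "z": 0.4, "ax": 0.0, "ay": 0.0, "az": 0.0}, {"x": 0.0, "y": 0.0, "z": 0.2, "ax": 0.0, "ay": 0.0, "az": 0.0}, {"x": 0.0, "y": 0.0, "z": 0.0, "ax": 0.0, "ay": 0.0, "az": 0.0}]}}

```text
t: 12.05
ee_pos: [0.5125, -0.0576, -0.0158]
tcp_rot: [-3.141, 0.0, 1.836]
wrist_force: [0.2, 0.1, 0.9]
width: -0.0001
grasp_force: 0.0
```

{"name": "jog_arm", "arguments": {"steps": [{"x": 0.0, "y": 0.0, "z": 0.15, "ax": 0.0, "ay": 0.0, "az": 0.0}, {"x": 0.0, "y": 0.0, "z": 0.1, "ax": 0.0, "ay": 0.0, "az": 0.0}, {"x": 0.0, "y": 0.0, "z": 0.0, "ax": 0.0, "ay": 0.0, "az": 0.0}]}}

```text
t: 12.42
ee_pos: [0.5126, -0.0575, -0.0182]
tcp_rot: [-3.141, 0.0, 1.836]
wrist_force: [-0.2, -0.3, -0.2]
width: 0.0003
grasp_force: 0.0
```

{"name": "jog_arm", "arguments": {"steps": [{"x": 0.8, "y": 0.0, "z": 0.0, "ax": 0.0, "ay": 0.0, "az": 0.0}, {"x": 0.5, "y": 0.0, "z": 0.0, "ax": 0.0, "ay": 0.0, "az": 0.0}, {"x": 0.5, "y": 0.0, "z": 0.0, "ax": 0.0, "ay": 0.0, "az": 0.0}, {"x": 0.7, "y": 0.0, "z": 0.0, "ax": 0.0, "ay": 0.0, "az": 0.0}, {"x": 0.8, "y": 0.0, "z": 0.0, "ax": 0.0, "ay": 0.0, "az": 0.0}, {"x": 0.9, "y": 0.0, "z": 0.0, "ax": 0.0, "ay": 0.0, "az": 0.0}, {"x": 0.9, "y": 0.0, "z": 0.0, "ax": 0.0, "ay": 0.0, "az": 0.0}, {"x": 0.9, "y": 0.0, "z": 0.0, "ax": 0.0, "ay": 0.0, "az": 0.0}]}}

```text
t: 13.42
ee_pos: [0.4967, 0.001, -0.0181]
tcp_rot: [-3.142, 0.0, 1.836]
wrist_force: [1.0, -0.9, 0.1]
width: -0.0001
grasp_force: 0.4
```

```bash
cat >> h.py <<'E'
def dish():
  for n in('top','side'):
    s=snap(n);im=s['color'].astype(int);m=(im[...,2]-im[...,1]>4)&(im[...,0]-im[...,1]>2)
    q=np.array([proj(s,[*(O+Rf@np.array(p)),.016]) for p in((-.05,-.15),(.05,-.15),(.05,.125),(-.05,.125))]).astype(np.int32)
    k=np.zeros(m.shape,np.uint8);cv2.fillConvexPoly(k,q,1);Y,X=np.nonzero(m&(k>0));
    if len(X)<30: print(n,'few',len(X));continue
    P=np.array([tofix(onplane(s,u,v,.023)) for u,v in zip(X,Y)])*1000
    print(n,len(X),'med',np.median(P,0).round(1),'lo',np.percentile(P,2,0).round(1),'hi',np.percentile(P,98,0).round(1))
E
python3 - <<'E'
from h import *
st();dish();mark(.09)
E
```

```text
t 13.43 fix mm [-16.3 -66.5] z -18.1 yaw [-180.     0.   105.2] F [ 1.  -0.9  0.1] q [-0.48  0.59  0.51  2.08 -0.5   0.59  0.65]
top few 1
side few 0
top 22 [-32.9  -9.7] 196.36716303436694
side 12 [-34.2  -8.3] 193.64945870980713
```

```bash
cat >> h.py <<'E'
def wdish():
    w=snap('wrist');im=cv2.GaussianBlur(w['color'],(5,5),0);h=cv2.cvtColor(im,cv2.COLOR_BGR2HSV).astype(int)
    m=(((h[...,0]>150)|(h[...,0]<4))&(h[...,1]>8)&(h[...,1]<60)&(h[...,2]>60)).astype(np.uint8)
    K=np.array(w['mtx']);c,_=cv2.findContours(cv2.morphologyEx(m,cv2.MORPH_OPEN,np.ones((5,5))),cv2.RETR_EXTERNAL,cv2.CHAIN_APPROX_NONE)
    for k in sorted(c,key=cv2.contourArea)[-2:]:
        P=[]
        for u,v in k[:,0]:
            d=np.array([u,v])-K[:2,2];r=np.hypot(*d);t=r/K[0,0];ray=w['rotation']@np.array([*(d/r*np.sin(t)),np.cos(t)])
            P.append(tofix(w['position']+ray*(.022-w['position'][2])/ray[2])*1000)
        P=np.array(P);(cx,cy),r=cv2.minEnclosingCircle(P.astype(np.float32));print('area',cv2.contourArea(k),'circ',round(cx,1),round(cy,1),'r',round(r,1),'lo',P.min(0).round(1),'hi',P.max(0).round(1))
E
python3 - <<'E'
from h import *
wdish()
E
```

```text
area 22503.5 circ 2.6 -10.8 r 39.0 lo [-36.2 -49.6] hi [40.8 27.9]
```

{"name": "jog_arm", "arguments": {"steps": [{"x": 0.8, "y": 0.0, "z": 0.0, "ax": 0.0, "ay": 0.0, "az": 0.0}, {"x": 0.9, "y": 0.0, "z": 0.0, "ax": 0.0, "ay": 0.0, "az": 0.0}, {"x": 0.9, "y": 0.0, "z": 0.0, "ax": 0.0, "ay": 0.0, "az": 0.0}, {"x": 0.9, "y": 0.0, "z": 0.0, "ax": 0.0, "ay": 0.0, "az": 0.0}, {"x": 0.9, "y": 0.0, "z": 0.0, "ax": 0.0, "ay": 0.0, "az": 0.0}, {"x": 0.9, "y": 0.0, "z": 0.0, "ax": 0.0, "ay": 0.0, "az": 0.0}, {"x": 0.8, "y": 0.0, "z": 0.0, "ax": 0.0, "ay": 0.0, "az": 0.0}, {"x": 0.5, "y": 0.0, "z": 0.0, "ax": 0.0, "ay": 0.0, "az": 0.0}, {"x": 0.3, "y": 0.0, "z": 0.0, "ax": 0.0, "ay": 0.0, "az": 0.0}]}}

```text
t: 14.8
ee_pos: [0.4788, 0.0672, -0.0181]
tcp_rot: [3.142, 0.0, 1.836]
wrist_force: [-0.5, -1.9, 2.4]
width: 0.0004
grasp_force: 1.2
```

Run:
```python
from h import *
st();wdish();mark(.09)
```

```text
t 14.8 fix mm [-16.3   2.1] z -18.1 yaw [1.800e+02 1.000e-02 1.052e+02] F [-0.5 -1.9  2.4] q [-0.62  0.57  0.51  2.12 -0.51  0.58  0.52]
area 23071.5 circ 2.5 56.5 r 39.0 lo [-36.3  18. ] hi [41.1 95.3]
top none
side 13 [-34.1  -8.7] 194.34629165236007
```

{"name": "jog_arm", "arguments": {"steps": [{"x": 0.4, "y": 0.0, "z": 0.0, "ax": 0.0, "ay": 0.0, "az": 0.0}, {"x": 0.3, "y": 0.0, "z": 0.0, "ax": 0.0, "ay": 0.0, "az": 0.0}, {"x": 0.2, "y": 0.0, "z": 0.0, "ax": 0.0, "ay": 0.0, "az": 0.0}, {"x": 0.15, "y": 0.0, "z": 0.0, "ax": 0.0, "ay": 0.0, "az": 0.0}, {"x": 0.1, "y": 0.0, "z": 0.0, "ax": 0.0, "ay": 0.0, "az": 0.0}]}}

```text
t: 15.58
ee_pos: [0.4758, 0.0781, -0.0181]
tcp_rot: [-3.142, 0.0, 1.836]
wrist_force: [0.3, -1.1, 0.4]
width: -0.0001
grasp_force: 0.4
```

Run:
```python
from h import *
st();wdish()
```

```text
t 15.57 fix mm [-16.3  13.4] z -18.1 yaw [-180.      0.    105.19] F [ 0.3 -1.1  0.4] q [-0.65  0.57  0.51  2.12 -0.51  0.57  0.5 ]
area 23093.5 circ 2.5 68.1 r 39.1 lo [-36.6  29.3] hi [ 41.2 106.9]
```

{"name": "jog_arm", "arguments": {"steps": [{"x": 0.1, "y": 0.0, "z": 0.0, "ax": 0.0, "ay": 0.0, "az": 0.0}, {"x": 0.1, "y": 0.0, "z": 0.0, "ax": 0.0, "ay": 0.0, "az": 0.0}, {"x": 0.0, "y": 0.0, "z": 0.0, "ax": 0.0, "ay": 0.0, "az": 0.0}]}}

```text
t: 16.0
ee_pos: [0.4754, 0.0793, -0.0181]
tcp_rot: [3.141, 0.001, 1.835]
wrist_force: [0.5, -5.5, 0.1]
width: -0.0001
grasp_force: 2.7
```

{"name": "jog_arm", "arguments": {"steps": [{"x": 0.1, "y": 0.0, "z": 0.0, "ax": 0.0, "ay": 0.0, "az": 0.0}, {"x": 0.0, "y": 0.0, "z": 0.0, "ax": 0.0, "ay": 0.0, "az": 0.0}]}}

```text
t: 16.25
ee_pos: [0.4753, 0.0796, -0.018]
tcp_rot: [3.141, 0.002, 1.835]
wrist_force: [1.4, -9.1, 0.2]
width: -0.0001
grasp_force: 4.8
```

Run:
```python
from h import *
st();wdish()
```

```text
t 16.25 fix mm [-16.4  14.9] z -18.0 yaw [1.7998e+02 9.0000e-02 1.0511e+02] F [ 1.4 -9.1  0.2] q [-0.65  0.57  0.51  2.12 -0.51  0.57  0.49]
area 23048.5 circ 2.3 68.9 r 39.1 lo [-36.3  30.3] hi [ 41.  107.7]
```

{"name": "jog_arm", "arguments": {"steps": [{"x": -0.5, "y": 0.0, "z": 0.0, "ax": 0.0, "ay": 0.0, "az": 0.0}, {"x": -2.0, "y": 0.0, "z": 0.0, "ax": 0.0, "ay": 0.0, "az": 0.0}, {"x": -4.0, "y": 0.0, "z": 0.0, "ax": 0.0, "ay": 0.0, "az": 0.0}, {"x": -4.0, "y": 0.0, "z": 0.0, "ax": 0.0, "ay": 0.0, "az": 0.0}, {"x": 0.0, "y": 0.0, "z": -4.0, "ax": 0.0, "ay": 0.0, "az": 0.0}, {"x": 0.0, "y": 0.0, "z": -6.0, "ax": 0.0, "ay": 0.0, "az": 0.0}, {"x": 0.0, "y": 0.0, "z": -6.0, "ax": 0.0, "ay": 0.0, "az": 0.0}, {"x": 0.0, "y": 0.0, "z": -4.0, "ax": 0.0, "ay": 0.0, "az": 0.0}, {"x": 0.0, "y": 0.0, "z": 0.0, "ax": 0.0, "ay": 0.0, "az": 0.0}]}}

```text
t: 17.42
ee_pos: [0.504, -0.0201, 0.1846]
tcp_rot: [3.137, -0.0, 1.836]
wrist_force: [-0.8, -0.2, -0.2]
width: 0.0
grasp_force: 0.0
```

Run:
```python
from h import *
st();wdish();mark(.09)
import pickle
a0,_=pickle.load(open('s1.pkl','rb'));b0=_
b=snap('side')
# bystander change check in side view
d=cv2.absdiff(b['color'],b0['color']).max(2)
for n,(u,v) in dict(yellow=(303,161),red=(382,250),spare=(277,288),slide=(347,283),carton=(454,251),timer=(240,187),rack=(408,188)).items(): print(n,d[v-8:v+9,u-10:u+11].mean().round(1))
```

```text
t 17.43 fix mm [-14.8 -88.8] z 184.6 yaw [ 1.7972e+02 -3.0000e-02  1.0522e+02] F [-0.8 -0.2 -0.2] q [-0.65  0.27  0.74  1.95 -0.21  1.    0.45]
area 3792.0 circ 2.6 67.3 r 39.8 lo [-35.3  28.4] hi [ 42.2 105.3]
top 22 [-32.3  -9.6] 196.5645150813049
side 13 [-34.1  -8.7] 194.34629165236007
yellow 7.4
red 7.2
spare 7.7
slide 5.8
carton 7.1
timer 7.1
rack 7.1
```

```bash
python3 -c "
from station import ctrl
print(ctrl.close_job())"
```

```text
the job is handed in; nothing more can be done
None
```

The job is handed in at about 17.4 s: the collar sits about 15° past two full turns counter-clockwise (the limit was 45°), the clamp arm is up, and the pink dish was pushed flat along its channel against the end stop (9 N felt there), with the bystanders I compared in the side view unmoved (bottle, marker and tape roll not compared) and the robot clear of everything.

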